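# Open the gear housing and pull its filter cartridge

## Task

Take the slotted screwdriver from its wooden stand and use it, not the fingers, to turn both slotted cam fasteners on the green gear housing a full quarter turn counter-clockwise, then put the screwdriver back upright in its stand. Next lift the freed steel cover off and lay it right side up in the middle of the black rubber mat. Finally pull the tall filter cartridge up out of its bore and leave it standing upright in the steel tray; do not disturb the bearing and the gear wheel lying around.

Things in the scene. Friction and masses are not known exactly. Their poses are not given: they have to be found in the camera images.
- housing: (Lengths in this list are in mm.) Fixed green gear housing, 130 (x) x 190 (y) x 110 high; origin under its centre. The top rim (z 110) carries two cams on its y axis and the cover between them. Below is a chamber 60 (x) x 104 (y), floor at z 55, with a bore of diameter 26 in its middle down to z 10 (housing frame). Steel ribs 4 high on the rim keep the cover from sliding (1.5 play).
- cam_a_head (a point): Centre of the top face of the steel cam fastener at housing (0, +76, 128). Its x axis points along its slot and along its wing (away from the cam's axis), z up; it turns with the cam. The head is about 23 across. The slot is 6 wide with bevelled lips 10 wide at the top, 7 deep (floor 7 below this point), 20 long, open at both ends. The wing, 12 wide, reaches 24 from the axis and at joint 0 it overlaps the cover's edge by 8, 2 above it.
- cam_a (a joint): Angle of cam a: 0 locked (wing over the cover), pi/2 fully released (wing along the cover's edge, against a stop); grows counter-clockwise seen from above. Starts anywhere from 0 to 0.3. Friction about 0.06 N m; the 3 thick blade has about 0.2 rad of turning play in the slot, so the driver must turn that much farther; the cam stays where it is left.
- cam_b_head (a point): The same for the other cam, at housing (0, -76, 128).
- cam_b (a joint): Angle of cam b, as cam a: 0 locked, pi/2 released, grows counter-clockwise seen from above; starts from 0 to 0.3.
- driver: Loose stubby screwdriver (0.12 kg) standing tip down in the stand; origin at the middle of the blade's end, z up towards the handle, x along the blade's width. Blade 14 wide (x) x 3 thick (y), over the first 15 of z; round shank of diameter 9 up to z 55; square black handle 28 x 28 (sides along x and y) from z 55 to 115, with a grey round cap to 120. Its handle rests on the stand's top.
- stand: Fixed wooden block 60 x 60 x 70 high with a vertical hole of diameter 23 through its middle; origin under its centre, z up. With the driver seated the blade's end is at z 15 and the handle's underside at z 70.
- cover: Loose steel inspection cover (about 0.4 kg), a plate 80 (x) x 120 (y) x 5 thick; origin under its centre, z up. On top is a bridge handle: a bar 14 wide (x), 64 long (y), from z 21 to z 37, on two feet at y +-26. It starts on the housing's rim, origin at housing (0, 0, 110), axes as the housing's.
- cartridge: Loose aluminium filter cartridge (about 0.12 kg), 90 tall; origin at the centre of its lower end, z up. Lower 50: diameter 24. Upper 40: a neck of diameter 18, the part to grip. It starts in the housing's bore at housing (0, 0, 10), its top at z 100, hidden under the cover; there is room for fingers on either side along the housing's y axis (43 from neck to chamber wall).
- mat: Fixed black rubber mat, 150 (x) x 130 (y) x 4 thick; origin under its centre.
- tray: Fixed open steel tray 120 x 120 x 30 high, walls and floor 4 thick; origin under its centre, inner floor at z 4.
- bearing: Loose steel ball bearing ring, outer diameter 62, 16 high; leave alone. Origin under its centre.
- gear: Loose dark steel gear wheel, diameter 90, 30 high with hub; leave alone. Origin under its centre.
Mind the look-alikes: they are no part of the job. What is shaped like the cover but pink or turquoise is not meant.

How it is judged (in metres and radians):
On the way, in this order (a step that is already met when the one before it is completed fails the run):
1. both cams are turned to released while the cover is still on the housing (value of joint each of cam_a, cam_b above 1.25 rad and distance between cover and housing below 0.125 m and z of cover in the frame of housing above 0.105 m), for 0.2 s.
2. the screwdriver is back upright in its stand and let go (horizontal distance between driver and stand below 0.01 m and angle between driver's own z axis and vertical below 0.12 rad and z of driver in the frame of stand below 0.02 m and contact force between driver and the fingers below 0.1 N), for 0.2 s.
3. the cover lies flat on the mat, right side up, and is let go (horizontal distance between cover and mat below 0.04 m and angle between cover's own z axis and vertical below 0.08 rad and height (world z) of cover below 0.008 m and contact force between cover and the fingers below 0.1 N), for 0.2 s.
At the end, for the whole second after the job is handed in: Cams over 1.25 rad; screwdriver upright in the stand (10 mm, 0.12 rad, handle within 5 mm of the block); cover flat (0.08 rad), right side up, within 40 mm of the mat's centre; cartridge upright (0.1 rad), still, on the tray floor, its axis within 48 mm of centre in tray x and y; all let go (all of step 2 and all of step 3 and value of joint each of cam_a, cam_b above 1.25 rad and x of cartridge in the frame of tray between -0.048 and 0.048 m and y of cartridge in the frame of tray between -0.048 and 0.048 m and z of cartridge in the frame of tray below 0.01 m and angle between cartridge's own z axis and vertical below 0.1 rad and linear speed of cartridge below 0.02 m/s and contact force between cartridge and the fingers below 0.1 N); the robot touches nothing.
It fails at once if the gripper's fingers push on the housing or its cams before both cams are released (contact force between the fingers and housing above 3 N and value of joint any of cam_a, cam_b below 1.25 rad).
It fails at once if the bearing or the gear is moved by more than 30 mm (distance of any of bearing, gear from where it was at the start of the episode above 0.03 m).
It also fails if it takes over 72 s, if anything falls off the work surface, if the arm or the gripper's body presses on something with over 40 N, if the wrist force passes 120 N, or if a joint passes its speed limit or range.

## Robot

A 6-joint arm with a two-finger parallel gripper is mounted at the origin on the work surface. World frame = base frame: x ahead of the robot, y to its left, z up, the work surface at z = 0. Lengths are in m, angles in degrees, forces in N, time in s.
With the tool pointing down it reaches from about 0.35 to 0.725 m from the base axis. Payload 4.3 kg.
Tool frame: the origin (TCP) lies at the very end of the fingers, on their centre line; the grasp point (between the pads) lies 19 mm behind it; z points along the fingers, y is the line along which they close (so a half turn about z gives the same grasp; the last joint's range is limited). The gripper opens to 85 mm and grips with 20 to 120 N. Pads are 22 mm wide; open, the fingers measure 114 mm over their backs; the gripper's body (76 mm by 85 mm) begins 54 mm behind the grasp point. The pads swing forward as they close: fully open they stand 13 mm farther back than shut.
Start: joints at [-73.642, 21.618, 4.641, 73.018, 0, 83.68], TCP at [0.222, -0.531, 0.231] pointing down, gripper open.
Joint ranges: [-156.06, 156.06], [-48.1, 94.91], [-58.44, 69.94], [-101.28, 121.22], [-78.64, 73.56], [-180, 180]. Speed limits (degrees/s): [147.25, 147.25, 180, 180, 180, 180].

## Interface

Orientations are given as [roll, pitch, yaw] about the fixed x, y, z axes, in that order (R = Rz(yaw) Ry(pitch) Rx(roll)).
In Python, from workcell import r gives the robot as it stands.
- The arm moves only by the shell command python3 -m handwheel 'ROWS' [FORCE]. ROWS is JSON, a list of rows, each a list of 7 numbers: the shift along the tool's x, y, z in m, then the turn, a rotation vector about the tool's x, y, z in degrees, then the closure, from 0 (fully open) to 1 (shut). In form: [[x, y, z, rx, ry, rz, grip], ...]. A call has 1 to 8 rows; each row shifts and turns the commanded pose from where the row before left it, along the tool's axes as they then stand; what a row does not reach is not made up. A row lasts 1/12 s, in which the tool goes at most 41.7 mm and 7.16 degrees, less where a joint would pass 70% of its speed; a pose out of reach is approached as far as the arm can. A call is refused whole if a number of a shift passes 0.0417 or a number of a turn 7.16, either way. A call with a gripper value outside its range is refused whole. The fingers move at their own pace and stop on an object; FORCE is the grip in N (left out, the last holds). Time passes only in rows, so rows that do not move let the fingers close. It gives the time, the measured TCP pose, the force, the opening and the grip force at its end, in the units of the state.
- r.sense(): the state, without advancing time (a new reading comes with each control period).
- r.read_camera(name): name is "scene" or "top" or "wrist"; returns a dict with "color" (384x512x3 uint8, red, green, blue), "z_map" (384x512 float32, m along the optical axis (not along the pixel's ray), 0 where there is no reading), "fx", "fy", "cx", "cy" (pixels), "cam_to_world" (4x4, takes a point from camera to world coordinates); the wrist camera has in their place "T_tool_cam" (4x4, takes a point from camera to tool coordinates, whose origin is the TCP and whose axes are the flange's). Camera axes: x right, y down, z forward; pixel columns grow to the right and rows downward; lengths in m; the calibration is good to about 2 mm. A picture is of the moment at which its call begins: read the wrist's pose just before it.
- r.sign_off(): hands the job in; it is judged then, once.
The state is a dict: "clock": time; "q": joint angles; "joint_velocities": joint speeds; "tau": joint torques, N m; "position": TCP position; "orientation": TCP orientation; "ft_force": force on the tool from outside, world axes, zero at the start; "moment": the same for the moment, N m; "gripper_width": finger opening in m; "grip_force": force on a finger pad.
Only numpy, scipy, OpenCV 4.12 (cv2) and the standard library are available. Lean on these libraries where they do the work, as an engineer would, in place of code of your own. Each camera call takes 0.05 s, during which the arm holds its last target. There are 200 camera calls.

## Working session

There is one attempt and no reset: what is moved stays moved. The work goes in short steps, Python scripts to look and compute and a shell command to move; the robot and the scene stay as the last step left them, time stands still between calls to the robot, and variables do not carry over. Pictures are saved under pics/ and viewed, at most 11 in all, crops included, and the job is handed in when it is done.

```bash
ls; mkdir -p pics; python3 - <<'E'
from workcell import r
import cv2,numpy as np
s=r.sense();print(s)
for n in("scene","top"):
    c=r.read_camera(n);np.savez(f"{n}.npz",**c);cv2.imwrite(f"pics/{n}.png",c["color"][:,:,::-1]);print(n,c["fx"],c["cx"],c["cy"],np.round(c["cam_to_world"],3))
E
```

```text
pics
{'clock': 0.0, 'q': array([-7.36429599e+01,  2.16622688e+01,  4.56163075e+00,  7.30173818e+01,
       -1.03487257e-03,  8.36785390e+01]), 'joint_velocities': array([ 0.05685724, -0.0177689 , -0.03859843,  0.0287217 , -0.01352762,
       -0.09614161]), 'tau': array([ 1.87048805e-03, -4.63605452e+01,  2.69875163e+01,  2.08241644e-02,
       -2.46313357e-04, -8.65347346e-06]), 'position': array([ 0.22149422, -0.52991205,  0.23034836]), 'orientation': array([-1.79882584e+02, -1.19661765e-02,  2.26784899e+01]), 'ft_force': array([-0.1984731 ,  0.37735461,  0.61533855]), 'moment': array([-0.01894582, -0.01271618,  0.01957729]), 'grip_force': 0.0, 'gripper_width': 0.08530294079513734}
scene 372.63935500030925 253.54624867134086 187.252173605524 [[ 0.533  0.502 -0.681  1.345]
 [ 0.846 -0.326  0.422 -0.44 ]
 [-0.01  -0.801 -0.599  0.742]
 [ 0.     0.     0.     1.   ]]
top 457.39623811014894 257.7077331873247 182.1095172823537 [[ 0.016 -0.983  0.184  0.363]
 [-1.    -0.011  0.027 -0.003]
 [-0.024 -0.185 -0.982  1.307]
 [ 0.     0.     0.     1.   ]]
```

View pics/top.png

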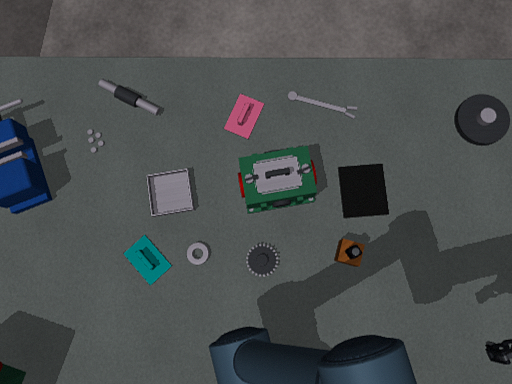

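View pics/scene.png

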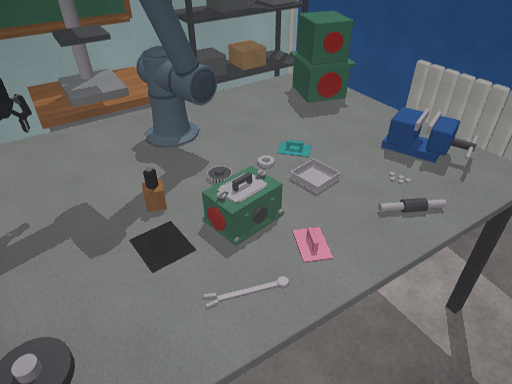

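The top view shows the housing at about (277,178) with the cover on it, the stand and driver at (350,252), the mat at (363,190), the tray at (171,192), the bearing at (198,253) and the gear at (263,260). The pink (244,116) and turquoise (148,258) plates are decoys. Next I'll fit the poses from the depth clouds.

```bash
cat >h.py <<'E'
import numpy as np,cv2
from scipy.spatial.transform import Rotation as R
def cloud(c,T=None):
    z=c["z_map"];v,u=np.indices(z.shape)
    T=c["cam_to_world"] if T is None else T
    P=np.stack([(u-c["cx"])/c["fx"]*z,(v-c["cy"])/c["fy"]*z,z],-1)
    P=P@T[:3,:3].T+T[:3,3];P[z==0]=np.nan;return P
def rect(pts):
    (c,s,a)=cv2.minAreaRect((pts[:,:2]*1000).astype(np.float32));return np.round(c,1),np.round(s,1),round(a,1)
def wrist(r):
    s=r.sense();c=r.read_camera("wrist");T=np.eye(4);T[:3,:3]=R.from_euler("xyz",s["orientation"],degrees=True).as_matrix();T[:3,3]=s["position"]
    return s,c,cloud(c,T@c["T_tool_cam"])
E
python3 - <<'E'
from h import *
for n in("top","scene"):
    c=np.load(n+".npz");P=cloud(c);col=c["color"].astype(int);z=P[...,2]
    Rr,G,B=col[...,0],col[...,1],col[...,2];X,Y=P[...,0],P[...,1]
    print(n,"table z",np.nanmedian(z[(abs(X-.5)<.3)&(abs(Y)<.5)]))
    def rep(nm,m):
        m=cv2.morphologyEx(m.astype(np.uint8),cv2.MORPH_OPEN,np.ones((2,2)))
        k,l,st,ce=cv2.connectedComponentsWithStats(m)
        for i in range(1,k):
            if st[i,4]>40:
                p=P[l==i];p=p[~np.isnan(p[:,0])];print(nm,st[i,4],ce[i].round(),rect(p),"zmed",np.median(p[:,2]).round(4),"z",np.percentile(p[:,2],[2,98]).round(3))
    A=(X>.3)&(X<.8)&(abs(Y)<.45)
    rep("black mat",A&(col.max(-1)<22)&(z<.02))
    rep("houstop",A&(z>.1)&(z<.12))
    rep("hous>.1",A&(z>.1)&(z<.16)&(X>.42)&(abs(Y)<.2))
    rep("stand",A&(z>.06)&(z<.08)&(Rr>G*1.4))
    rep("drv",A&(z>.1)&(z<.2)&(X<.46)&(Y<-.1))
    rep("cam",A&(z>.122)&(z<.134)&(X>.42))
    rep("bar",A&(z>.142)&(z<.152)&(X>.42))
    rep("traywall",A&(z>.022)&(z<.036))
E
```

```text
top table z 0.00026097208124586935
black mat 2211 [364. 191.] (array([ 585.5, -273.7]), array([146.5, 129.8]), 5.2) zmed 0.0029 z [-0.003  0.008]
houstop 3080 [278. 176.] (array([620.7, -27.8]), array([153.4, 205.3]), 11.0) zmed 0.1112 z [0.086 0.122]
hous>.1 3415 [278. 176.] (array([620.7, -27.8]), array([153.4, 205.3]), 11.0) zmed 0.1116 z [0.088 0.146]
stand 311 [349. 254.] (array([ 404.2, -228.5]), array([75.3, 58.2]), 75.2) zmed 0.069 z [-0.001  0.118]
stand 42 [361. 247.] (array([ 419.2, -253.2]), array([33.2, 21. ]), 86.0) zmed 0.0679 z [-0.003  0.072]
drv 140 [355. 253.] (array([ 408.2, -232.4]), array([33.9, 54.4]), 23.2) zmed 0.1294 z [0.067 0.138]
bar 129 [278. 173.] (array([606.9, -24.1]), array([15.3, 65.5]), 17.1) zmed 0.145 z [0.113 0.15 ]
traywall 100 [262. 261.] (array([381.9,  15.6]), array([27.2, 30.4]), 0.8) zmed 0.0282 z [0.015 0.035]
scene table z 0.000744716837030257
houstop 1789 [242. 193.] (array([604. ,  30.9]), array([127.8, 301.9]), 11.1) zmed 0.111 z [0.097 0.129]
houstop 69 [151. 179.] (array([ 342.5, -188.9]), array([ 32.2, 192.3]), 64.8) zmed 0.1055 z 
[... 444 characters left out ...]
(array([615.8, -22.6]), array([ 9.9, 63.5]), 9.9) zmed 0.1446 z [0.136 0.148]
traywall 54 [295. 145.] (array([379.1, 348.1]), array([60.2, 43.2]), 47.7) zmed 0.0262 z [0.004 0.033]
traywall 267 [316. 174.] (array([572.3, 298.1]), array([121.2, 160.9]), 10.7) zmed 0.0239 z [0.013 0.032]
traywall 52 [220. 172.] (array([392.7,  18. ]), array([32.7, 24.9]), 78.1) zmed 0.0282 z [0.017 0.033]
traywall 68 [156. 204.] (array([ 435.4, -218.7]), array([30.5, 67. ]), 13.9) zmed 0.0244 z [0.001 0.032]
traywall 51 [275. 212.] (array([657. ,  68.5]), array([15.3, 85.4]), 23.8) zmed 0.0229 z [0.001 0.032]
traywall 89 [237. 233.] (array([683.5, -82.7]), array([73.5, 33.3]), 68.2) zmed 0.0254 z [0.014 0.033]
```

```bash
python3 -m handwheel '[[0.028,-0.02,-0.01,0,0,0,0],[0.028,-0.02,-0.01,0,0,0,0],[0.028,-0.02,-0.01,0,0,0,0],[0.028,-0.02,-0.01,0,0,0,0],[0.028,-0.02,-0.01,0,0,0,0],[0.028,-0.02,-0.01,0,0,0,0],[0.028,-0.02,-0.01,0,0,0,0],[0.028,-0.02,-0.01,0,0,0,0]]' 40
python3 -m handwheel '[[0.028,-0.02,-0.01,0,0,0,0],[0.028,-0.02,-0.01,0,0,0,0],[0,0,0,0,0,0,0],[0,0,0,0,0,0,0]]'
python3 - <<'E'
from workcell import r
from h import *
s,c,P=wrist(r);print(s["position"],s["orientation"],c["fx"],np.round(c["T_tool_cam"],3))
cv2.imwrite("pics/w1.png",c["color"][:,:,::-1]);np.savez("w1.npz",P=P,color=c["color"])
E
```

```text
clock: 0.77
position: [0.367, -0.2948, 0.3114]
orientation: [-180.0, 0.0, 22.7]
ft_force: [0.2, -0.3, -0.6]
gripper_width: 0.0855
grip_force: 0.0
clock: 1.1
position: [0.4037, -0.237, 0.3316]
orientation: [179.9, -0.0, 22.9]
ft_force: [-0.7, 0.4, 0.7]
gripper_width: 0.0852
grip_force: 0.0
[ 0.40372517 -0.2369507   0.3316018 ] [ 1.79945411e+02 -2.67214451e-03  2.28937721e+01] 318.2201530185302 [[-0.    -0.955 -0.296  0.075]
 [ 1.    -0.     0.     0.001]
 [-0.    -0.296  0.955 -0.142]
 [ 0.     0.     0.     1.   ]]
```

View pics/w1.png

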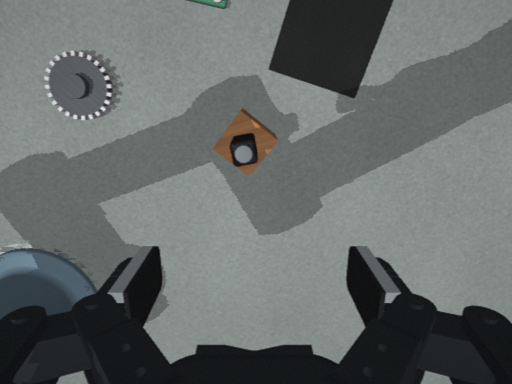

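Wrist view: the stand is at (245,142) with the driver's cap at (245,153), and the gear is at (80,86). I'll measure the driver's yaw and position from this cloud.

```bash
python3 - <<'E'
from h import *
d=np.load("w1.npz");P=d["P"];col=d["color"].astype(int);X,Y,Z=np.moveaxis(P,-1,0)
m=(abs(X-.405)<.08)&(abs(Y+.232)<.08)
for nm,k in(("stand",m&(abs(Z-.07)<.005)),("handle",m&(Z>.119)&(Z<.1285)),("handle+cap",m&(Z>.119)),("cap",m&(Z>.1305))):
    p=P[k];print(nm,k.sum(),rect(p),np.median(p[:,2]).round(4),p[:,:2].mean(0).round(4), p[:,2].max().round(4))
img=cv2.resize(d["color"][100:190,200:290,::-1],None,fx=6,fy=6,interpolation=cv2.INTER_CUBIC);cv2.imwrite("pics/w1c.png",np.clip(img.astype(float)*2.0,0,255))
E
```

```text
stand 1460 (array([ 408.7, -222.8]), array([60. , 60.1]), 75.1) 0.0699 [ 0.4135 -0.2218] 0.0747
handle 145 (array([ 408.8, -222.8]), array([28.1, 28. ]), 33.4) 0.1273 [ 0.4132 -0.2218] 0.1285
handle+cap 35847 (array([ 409.7, -234.9]), array([ 38.8, 149.1]), 22.8) 0.4008 [ 0.4122 -0.2342] 0.4256
cap 35484 (array([ 408.7, -235.3]), array([ 36.6, 149.1]), 22.8) 0.401 [ 0.4122 -0.2344] 0.4256[ WARN:0@0.199] global loadsave.cpp:1063 imwrite_ Unsupported depth image for selected encoder is fallbacked to CV_8U.
```

View pics/w1c.png

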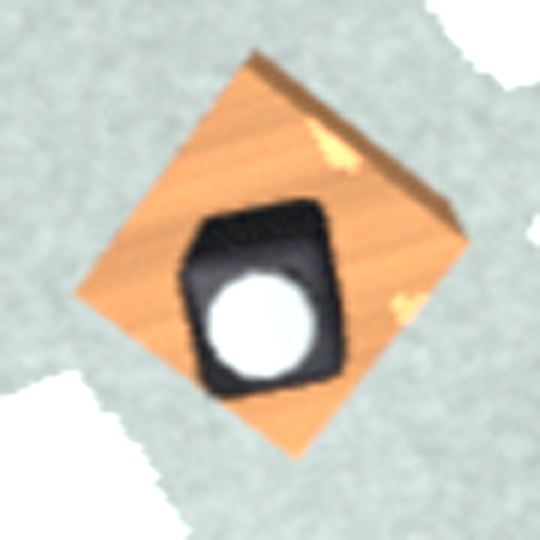

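```bash
python3 -m handwheel '[[0.006,-0.0045,0.03,0,0,-5.25,0],[0.006,-0.0045,0.03,0,0,-5.25,0],[0,0,0.04,0,0,0,0],[0,0,0.04,0,0,0,0],[0,0,0,0,0,0,0],[0,0,0,0,0,0,0],[0,0,0,0,0,0,0]]' 40
```

```text
clock: 1.73
position: [0.4105, -0.2265, 0.1931]
orientation: [179.9, -0.0, 33.1]
ft_force: [1.5, 0.0, 1.5]
gripper_width: 0.0855
grip_force: 0.0
```

```bash
python3 -m handwheel '[[0.0005,-0.004,0.03,0,0,0,0],[0,0,0.03,0,0,0,0],[0,0,0.03,0,0,0,0],[0,0,0.02,0,0,0,0],[0,0,0,0,0,0,0],[0,0,0,0,0,0,0]]' 60; python3 -m handwheel '[[0,0,0,0,0,0,1],[0,0,0,0,0,0,1],[0,0,0,0,0,0,1],[0,0,0,0,0,0,1],[0,0,0,0,0,0,1],[0,0,0,0,0,0,1],[0,0,0,0,0,0,1],[0,0,0,0,0,0,1]]' 60
```

```text
clock: 2.23
position: [0.4101, -0.2231, 0.0836]
orientation: [179.8, -0.1, 33.1]
ft_force: [0.5, 0.3, 0.4]
gripper_width: 0.0854
grip_force: 0.0
clock: 2.9
position: [0.4088, -0.2217, 0.0823]
orientation: [179.9, -0.0, 33.2]
ft_force: [-1.3, 0.5, 5.7]
gripper_width: 0.0275
grip_force: 58.7
```

```bash
python3 -m handwheel '[[0,0,-0.02,0,0,0,1],[0,0,-0.04,0,0,0,1],[0,0,-0.04,0,0,0,1],[0,0,-0.04,0,0,0,1],[0,0,-0.04,0,0,0,1],[0.028,-0.01,-0.02,0,0,0,1],[0.028,-0.01,-0.02,0,0,0,1],[0.028,-0.01,0,0,0,0,1]]'; python3 -m handwheel '[[0.028,-0.01,0,0,0,0,1],[0.028,-0.01,0,0,0,0,1],[0,0,0,0,0,0,1],[0,0,0,0,0,0,1],[0,0,0,0,0,0,1]]'
python3 - <<'E'
from workcell import r
from h import *
s,c,P=wrist(r);print(s["position"],s["orientation"])
T=np.linalg.inv(np.vstack([np.hstack([R.from_euler("xyz",s["orientation"],degrees=True).as_matrix(),s["position"][:,None]]),[0,0,0,1]]))
Q=P@T[:3,:3].T+T[:3,3]
for a,b in((.052,.062),(.058,.075),(.02,.04)):
    k=(abs(Q[...,0])<.03)&(abs(Q[...,1])<.03)&(Q[...,2]>a)&(Q[...,2]<b);p=Q[k];print(a,b,k.sum(),p.min(0).round(4) if k.any() else'',p.max(0).round(4) if k.any() else '')
    if k.any(): print(rect(p))
cv2.imwrite("pics/w2.png",c["color"][:,:,::-1]);np.savez("w2.npz",P=P,color=c["color"])
E
```

```text
clock: 3.57
position: [0.4642, -0.1504, 0.306]
orientation: [179.6, -0.2, 33.1]
ft_force: [0.1, -0.2, -1.3]
gripper_width: 0.0275
grip_force: 61.4
clock: 3.98
position: [0.4975, -0.1028, 0.301]
orientation: [-180.0, 0.1, 33.2]
ft_force: [-0.5, 0.3, -1.5]
gripper_width: 0.0273
grip_force: 61.4
[ 0.49745172 -0.10283546  0.30097868] [-1.79975183e+02  6.72714640e-02  3.31966089e+01]
0.052 0.062 98 [-0.0026 -0.0061  0.0521] [0.0034 0.0075 0.062 ]
(array([0.5, 0.7]), array([13.6,  5.9]), 88.8)
0.058 0.075 83 [-0.     -0.0062  0.0581] [0.0011 0.0075 0.0668]
(array([0.6, 0.7]), array([13.8,  1. ]), 89.2)
0.02 0.04 52 [ 0.0007 -0.0036  0.0325] [0.0038 0.0044 0.0399]
(array([2.4, 0.3]), array([8. , 2.8]), 85.6)
```

View pics/w2.png

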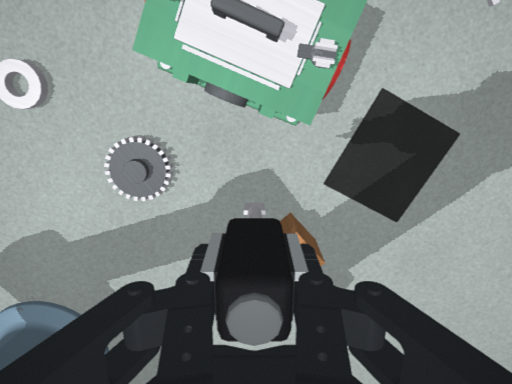

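The blade's width lies along tool y, with its end 67 mm beyond the TCP. Cam b is visible at (322,52). I'll move forward to get the whole housing top in view.

```bash
python3 -m handwheel '[[0.03,0,0,0,0,0,1],[0.03,0,0,0,0,0,1],[0.03,0,0,0,0,0,1],[0,0,0,0,0,0,1],[0,0,0,0,0,0,1],[0,0,0,0,0,0,1],[0,0,0,0,0,0,1]]'
python3 - <<'E'
from workcell import r
from h import *
s,c,P=wrist(r);print(s["position"],s["orientation"],s["q"])
cv2.imwrite("pics/w3.png",c["color"][:,:,::-1]);np.savez("w3.npz",P=P,color=c["color"])
X,Y,Z=np.moveaxis(P,-1,0);col=c["color"].astype(int);A=(abs(X-.61)<.13)&(abs(Y+.025)<.15)
g=(col[...,1]>col[...,0]*1.3)
for nm,k in(("rim",A&g&(abs(Z-.11)<.004)),("rimall",A&(abs(Z-.11)<.003)),("cover",A&(abs(Z-.115)<.0025)&~g),("bar",A&(abs(Z-.147)<.004)),("cams",A&(abs(Z-.128)<.0025))):
    k=cv2.morphologyEx(k.astype(np.uint8),cv2.MORPH_OPEN,np.ones((2,2)));n,l,st,ce=cv2.connectedComponentsWithStats(k)
    for i in range(1,n):
        if st[i,4]>30: p=P[l==i];print(nm,st[i,4],ce[i].round(),rect(p),np.median(p[:,2]).round(4))
E
```

```text
clock: 4.62
position: [0.5723, -0.0546, 0.3015]
orientation: [180.0, 0.0, 33.1]
ft_force: [0.3, -0.9, -1.4]
gripper_width: 0.027
grip_force: 61.4
[ 0.57230019 -0.05463725  0.30152245] [1.79995955e+02 3.34675131e-02 3.30771970e+01] [-1.17604897e+01  2.14665604e+01  1.47365283e+01  8.32908476e+01
 -2.64664889e-02  1.35162317e+02]
rim 11604 [246. 110.] (array([600.3, -30.6]), array([170.3, 248.1]), 11.2) nan
rimall 11948 [246. 110.] (array([599.3, -29. ]), array([172.2, 252.4]), 11.1) nan
cover 8578 [247. 119.] (array([606.3, -27.7]), array([ 84.8, 124.2]), 11.5) nan
cover 422 [264.  77.] (array([651.2, -17.2]), array([  3.5, 100.4]), 11.4) nan
bar 1037 [247. 122.] (array([608. , -26.9]), array([17.3, 66.7]), 11.5) nan
cams 165 [175.  82.] (array([601.3,  52.5]), array([ 8.7, 18.7]), 19.0) 0.1274
cams 169 [172.  98.] (array([585.7,  49.6]), array([10.5, 23.6]), 21.0) 0.1274
cams 139 [320. 143.] (array([630.8, -98.3]), array([ 9.5, 24.8]), 21.8) nan
cams 150 [317. 157.] (array([ 615.9, -105.2]), array([11.8, 25.4]), 22.7) 0.1274
```

View pics/w3.png

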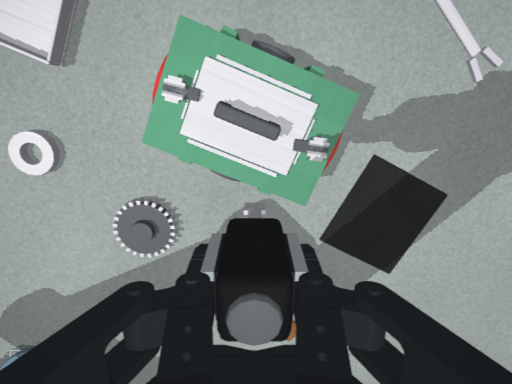

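The housing yaw is about 11.4° and its centre is near (0.6075, -0.027). The cams are at (175,90) for a and (318,150) for b, with slots offset about 9–11°. I'll hover over cam a.

```bash
python3 -m handwheel '[[0,0,0,0,0,6.35,1],[0,0,0,0,0,6.35,1],[0.0186,-0.0301,0,0,0,0,1],[0.0186,-0.0301,0,0,0,0,1],[0.0186,-0.0301,0.01,0,0,0,1],[0,0,0.03,0,0,0,1],[0,0,0.03,0,0,0,1],[0,0,0.01,0,0,0,1]]';python3 -m handwheel '[[0,0,0,0,0,0,1],[0,0,0,0,0,0,1],[0,0,0,0,0,0,1],[0,0,0,0,0,0,1]]'
cat >cam.py <<'E'
from workcell import r
from h import *
import sys
s,c,P=wrist(r);print(s["position"].round(4),s["orientation"].round(2),s["q"][5].round(1))
Rw=R.from_euler("xyz",s["orientation"],degrees=True).as_matrix();Q=(P-s["position"])@Rw
zt=(s["position"][2]-.128)
q=np.linalg.norm(Q[...,:2],axis=-1)<.035
head=q&(abs(Q[...,2]-zt)<.002);bl=(np.linalg.norm(Q[...,:2],axis=-1)<.014)&(Q[...,2]>.055)&(Q[...,2]<.0695)
n,l,st,ce=cv2.connectedComponentsWithStats(head.astype(np.uint8))
for i in range(1,n):
    if st[i,4]>60: p=Q[l==i];print("head",st[i,4],ce[i].round(),rect(p),p[:,2].mean().round(4))
p=Q[bl];print("blade",bl.sum(),rect(p) if len(p) else'',p.min(0).round(4),p.max(0).round(4))
h=Q[head];print("all heads",rect(h))
if len(sys.argv)>1:
    u=ce[0];cv2.imwrite("pics/"+sys.argv[1],cv2.resize(c["color"][100:300,150:360,::-1],None,fx=2.8,fy=2.8,interpolation=cv2.INTER_CUBIC))
E
python3 cam.py a1.png
```

```text
clock: 5.33
position: [0.5911, 0.0507, 0.2173]
orientation: [-179.9, 0.3, 20.5]
ft_force: [-1.2, -0.7, -1.7]
gripper_width: 0.0274
grip_force: 61.5
clock: 5.67
position: [0.5953, 0.05, 0.2236]
orientation: [179.9, -0.2, 20.4]
ft_force: [0.6, 0.3, -1.3]
gripper_width: 0.0271
grip_force: 61.5
[0.5953 0.05   0.2236] [179.91  -0.21  20.42] 158.3
head 219 [251. 182.] (array([ 7.3, -1.1]), array([ 8.9, 19.6]), 3.3) 0.0961
head 173 [250. 199.] (array([-5.8, -1.6]), array([18.9,  8.6]), 78.2) 0.0961
blade 101 (array([0.7, 0.8]), array([ 0.9, 13.7]), 0.8) [ 0.0002 -0.0061  0.0551] [0.0012 0.0076 0.0672]
all heads (array([ 0.1, -1.2]), array([23.5, 19.6]), 0.8)
```

View pics/a1.png

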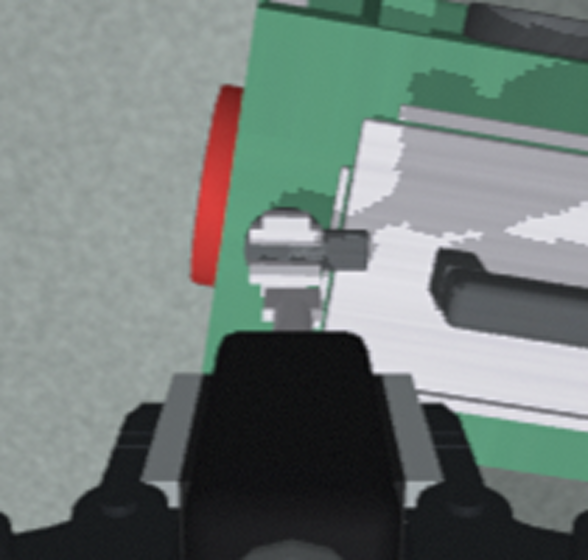

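The slot at (305,250) in the crop is parallel to the blade, and the offset is about +0.8 mm in x and -2 mm in y. I'll insert now.

```bash
python3 -m handwheel '[[0.0008,-0.002,0,0,0,0,1],[0,0,0.01,0,0,0,1],[0,0,0.01,0,0,0,1],[0,0,0.005,0,0,0,1],[0,0,0,0,0,0,1],[0,0,0,0,0,0,1],[0,0,0,0,0,0,1],[0,0,0,0,0,0,1]]';python3 cam.py
```

```text
clock: 6.38
position: [0.5942, 0.0528, 0.1965]
orientation: [180.0, -0.0, 20.5]
ft_force: [-0.1, 0.7, -1.3]
gripper_width: 0.0272
grip_force: 61.5
[0.5942 0.0528 0.1965] [ 1.7999e+02 -2.0000e-02  2.0480e+01] 158.5
head 264 [255. 192.] (array([7.9, 1.9]), array([19. ,  8.7]), 90.0) 0.0689
blade 357 (array([0.6, 1.6]), array([23.4, 19.9]), 0.2) [-0.0111 -0.0084  0.0553] [0.0123 0.0115 0.0695]
all heads (array([0.6, 1.6]), array([23.4, 19.9]), 0.2)
```

```bash
python3 -m handwheel '[[0.0008,0.001,0,0,0,0,1],[0,0,0.002,0,0,0,1],[0,0,0.002,0,0,0,1],[0,0,0.002,0,0,0,1],[0,0,0,0,0,0,1],[0,0,0,0,0,0,1],[0,0,0,0,0,0,1],[0,0,0,0,0,0,1]]'; python3 cam.py
```

```text
clock: 7.1
position: [0.5952, 0.0521, 0.1904]
orientation: [180.0, -0.0, 20.5]
ft_force: [0.5, 0.4, -1.8]
gripper_width: 0.0269
grip_force: 61.5
[0.5952 0.0521 0.1904] [ 1.7999e+02 -1.0000e-02  2.0480e+01] 158.4
head 277 [254. 196.] (array([7.1, 0.9]), array([ 8.6, 19.2]), 0.2) 0.0627
blade 630 (array([1.3, 1.2]), array([20.3, 24.7]), 0.5) [-0.0089 -0.0111  0.0552] [0.0115 0.0136 0.0695]
all heads (array([1.3, 0.9]), array([20.3, 19.5]), 0.5)
```

```bash
python3 -m handwheel '[[0,0,0,0,0,-7,1],[0,0,0,0,0,-7,1],[0,0,0,0,0,-7,1],[0,0,0,0,0,-7,1],[0,0,0,0,0,-7,1],[0,0,0,0,0,-7,1],[0,0,0,0,0,0,1],[0,0,0,0,0,0,1]]'; python3 -m handwheel '[[0,0,0,0,0,-7,1],[0,0,0,0,0,-7,1],[0,0,0,0,0,-7,1],[0,0,0,0,0,-7,1],[0,0,0,0,0,-7,1],[0,0,0,0,0,-7,1],[0,0,0,0,0,0,1],[0,0,0,0,0,0,1]]';  python3 -m handwheel '[[0,0,0,0,0,-7,1],[0,0,0,0,0,0,1],[0,0,0,0,0,0,1],[0,0,0,0,0,0,1]]';python3 cam.py
```

```text
clock: 7.82
position: [0.5951, 0.0521, 0.1904]
orientation: [180.0, 0.0, 62.3]
ft_force: [-0.4, -0.1, -0.3]
gripper_width: 0.0273
grip_force: 61.4
clock: 8.48
position: [0.595, 0.052, 0.1904]
orientation: [-180.0, 0.0, 104.2]
ft_force: [-0.7, -0.8, -0.3]
gripper_width: 0.0273
grip_force: 61.5
clock: 8.82
position: [0.595, 0.052, 0.1903]
orientation: [-180.0, 0.0, 111.3]
ft_force: [-1.3, -0.1, 0.3]
gripper_width: 0.0272
grip_force: 61.6
[0.595  0.052  0.1903] [-1.7999e+02  1.0000e-02  1.1125e+02] 67.7
head 317 [257. 197.] (array([5.8, 1.4]), array([12.2, 19.9]), 3.2) 0.0626
head 68 [241. 212.] (array([-5.4, -9.7]), array([5.3, 9.4]), 66.2) 0.0628
blade 662 (array([1.1, 0.8]), array([21.6, 26.3]), 4.9) [-0.01   -0.0128  0.055 ] [0.0122 0.0137 0.0695]
all heads (array([-0.6, -0.8]), array([23.3, 20. ]), 20.0)
```

```bash
python3 -m handwheel '[[0,0,0,0,0,5,1],[0,0,-0.01,0,0,0,1],[0,0,-0.02,0,0,0,1],[0,0,-0.02,0,0,0,1],[0,0,0,0,0,0,1],[0,0,0,0,0,0,1],[0,0,0,0,0,0,1]]'; python3 cam.py a2.png
```

```text
clock: 9.45
position: [0.5953, 0.0522, 0.24]
orientation: [180.0, -0.0, 106.5]
ft_force: [0.5, 0.8, -0.9]
gripper_width: 0.0274
grip_force: 61.4
[0.5953 0.0522 0.24  ] [179.99  -0.   106.49] 72.4
head 189 [255. 177.] (array([6.3, 1. ]), array([ 8.7, 19.9]), 15.2) 0.1123
head 198 [251. 194.] (array([-8.3, -2.9]), array([ 9.1, 19.8]), 13.0) 0.1123
blade 98 (array([ 0.3, -0.4]), array([13.7,  1.2]), 89.8) [-0.0003 -0.0073  0.0554] [0.0009 0.0064 0.0678]
all heads (array([-1.2, -1. ]), array([24.1, 19.9]), 15.2)
```

View pics/a2.png

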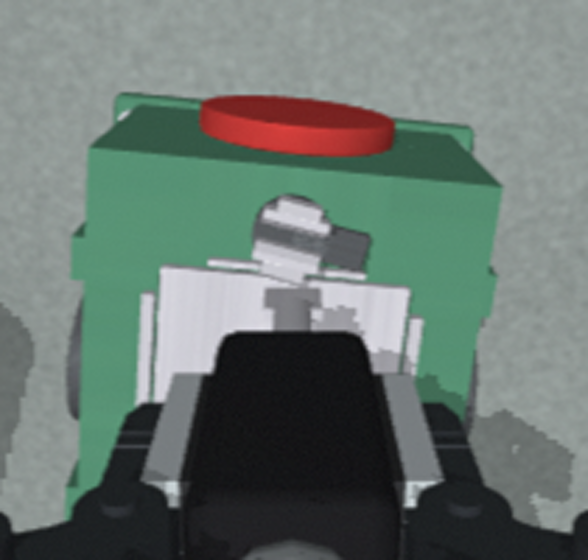

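Cam a's slot now sits about 14° behind the blade, so the cam is at about 81°, which is released. Next I'll go to cam b.

```bash
python3 -m handwheel '[[0,0,0,0,0,7,1],[0,0,0,0,0,7,1],[0,0,0,0,0,7,1],[0,0,0,0,0,7,1],[0,0,0,0,0,7,1],[0,0,0,0,0,7,1],[0,0,0,0,0,7,1],[0,0,0,0,0,7,1]]';python3 -m handwheel '[[0,0,0,0,0,7,1],[0,0,0,0,0,7,1],[0,0,0,0,0,7,1],[0,0,0,0,0,7,1],[-0.0077,0.0377,0,0,0,0,1],[-0.0077,0.0377,0,0,0,0,1],[-0.0077,0.0377,0,0,0,0,1],[-0.0077,0.0377,0,0,0,0,1]]'; python3 -m handwheel '[[0,0,0.01,0,0,0,1],[0,0,0.012,0,0,0,1],[0,0,0,0,0,0,1],[0,0,0,0,0,0,1],[0,0,0,0,0,0,1]]';python3 cam.py
```

```text
clock: 10.17
position: [0.5943, 0.0521, 0.2387]
orientation: [-179.9, 0.1, 50.1]
ft_force: [0.1, 0.1, -1.3]
gripper_width: 0.0275
grip_force: 61.4
clock: 10.83
position: [0.6238, -0.1001, 0.2389]
orientation: [-179.9, 0.1, 22.5]
ft_force: [1.0, 0.1, -1.0]
gripper_width: 0.0274
grip_force: 61.6
clock: 11.25
position: [0.624, -0.0985, 0.218]
orientation: [-180.0, 0.1, 22.5]
ft_force: [0.4, 0.9, 0.1]
gripper_width: 0.0274
grip_force: 61.6
[ 0.624  -0.0985  0.218 ] [-1.7996e+02  5.0000e-02  2.2510e+01] 142.8
head 223 [252. 184.] (array([ 7.6, -0.8]), array([20. ,  8.6]), 87.6) 0.0903
head 145 [253. 200.] (array([-5.4, -0.4]), array([19.7,  4.8]), 85.9) 0.0906
blade 100 (array([0.7, 0.7]), array([13.7,  1.3]), 89.3) [-0.     -0.0061  0.0553] [0.0013 0.0076 0.0679]
all heads (array([ 1.9, -0.5]), array([20. , 19.9]), 87.1)
```

```bash
python3 -m handwheel '[[0.0006,-0.0012,0,0,0,-3,1],[0,0,0.01,0,0,0,1],[0,0,0.01,0,0,0,1],[0,0,0.0015,0,0,0,1],[0,0,0,0,0,0,1],[0,0,0,0,0,0,1],[0,0,0,0,0,0,1],[0,0,0,0,0,0,1]]';python3 cam.py
```

```text
clock: 11.97
position: [0.6247, -0.0978, 0.1972]
orientation: [180.0, -0.0, 25.5]
ft_force: [0.8, -0.7, -1.0]
gripper_width: 0.0274
grip_force: 61.6
[ 0.6247 -0.0978  0.1972] [ 1.7997e+02 -3.0000e-02  2.5460e+01] 139.9
head 258 [252. 193.] (array([ 6.7, -0.2]), array([19.1,  8.3]), 89.9) 0.0696
blade 254 (array([-0. , -0.3]), array([19.2, 21.8]), 89.3) [-0.011  -0.0099  0.0552] [0.0108 0.0094 0.0695]
all heads (array([-0.3, -0.3]), array([19.3, 22.4]), 89.3)
```

```bash
python3 -m handwheel '[[0,-0.001,0.002,0,0,0,1],[0,0,0.002,0,0,0,1],[0,0,0.002,0,0,0,1],[0,0,0.0015,0,0,0,1],[0,0,0,0,0,0,1],[0,0,0,0,0,0,1],[0,0,0,0,0,0,1],[0,0,0,0,0,0,1]]'; python3 cam.py
```

```text
clock: 12.68
position: [0.6241, -0.0968, 0.1894]
orientation: [180.0, -0.0, 25.5]
ft_force: [0.4, 0.9, -0.9]
gripper_width: 0.0272
grip_force: 61.6
[ 0.6241 -0.0968  0.1894] [ 1.7999e+02 -1.0000e-02  2.5480e+01] 140.0
head 284 [254. 197.] (array([6.7, 1.1]), array([ 8.9, 19.7]), 0.7) 0.0618
blade 746 (array([ 1.4, -0.5]), array([19.7, 26.7]), 0.2) [-0.0084 -0.0139  0.055 ] [0.0113 0.0128 0.0695]
all heads (array([1.3, 1.1]), array([19.7, 19.7]), 0.9)
```

```bash
python3 -m handwheel '[[0,0,0,0,0,-7,1],[0,0,0,0,0,-7,1],[0,0,0,0,0,-7,1],[0,0,0,0,0,-7,1],[0,0,0,0,0,-7,1],[0,0,0,0,0,-7,1],[0,0,0,0,0,0,1],[0,0,0,0,0,0,1]]'; python3 -m handwheel '[[0,0,0,0,0,-7,1],[0,0,0,0,0,-7,1],[0,0,0,0,0,-7,1],[0,0,0,0,0,-7,1],[0,0,0,0,0,-7,1],[0,0,0,0,0,-7,1],[0,0,0,0,0,0,1],[0,0,0,0,0,0,1]]';  python3 -m handwheel '[[0,0,0,0,0,-7,1],[0,0,0,0,0,-3,1],[0,0,0,0,0,0,1],[0,0,0,0,0,0,1]]';python3 cam.py; python3 -m handwheel '[[0,0,0,0,0,6,1],[0,0,-0.01,0,0,5,1],[0,0,-0.02,0,0,0,1],[0,0,-0.02,0,0,0,1],[0,0,0,0,0,0,1],[0,0,0,0,0,0,1],[0,0,0,0,0,0,1]]'; python3 cam.py
```

```text
clock: 13.4
position: [0.6239, -0.097, 0.1894]
orientation: [180.0, 0.0, 67.3]
ft_force: [-0.3, -1.1, -0.9]
gripper_width: 0.0272
grip_force: 61.5
clock: 14.07
position: [0.6238, -0.0971, 0.1894]
orientation: [-180.0, 0.0, 109.2]
ft_force: [-1.1, -1.2, 0.0]
gripper_width: 0.0272
grip_force: 61.7
clock: 14.4
position: [0.6238, -0.0971, 0.1894]
orientation: [-180.0, 0.0, 119.2]
ft_force: [-1.8, -1.8, 0.2]
gripper_width: 0.0277
grip_force: 61.7
[ 0.6238 -0.0971  0.1894] [-1.7996e+02  3.0000e-02  1.1923e+02] 46.2
head 313 [257. 198.] (array([5.8, 1.3]), array([12.3, 19.9]), 3.6) 0.0616
head 64 [241. 212.] (array([-5.3, -9.2]), array([5.7, 9.3]), 49.4) 0.0617
blade 710 (array([ 1.8, -1.4]), array([25. , 20.9]), 89.9) [-0.0087 -0.0139  0.0552] [0.0122 0.0111 0.0694]
all heads (array([-0.1, -0.6]), array([22.2, 20. ]), 19.6)
clock: 15.03
position: [0.6241, -0.0964, 0.2384]
orientation: [-180.0, -0.0, 108.4]
ft_force: [0.2, 0.1, -0.8]
gripper_width: 0.0275
grip_force: 61.5
[ 0.6241 -0.0964  0.2384] [-1.8000e+02 -4.0000e-02  1.0843e+02] 57.0
head 193 [254. 178.] (array([ 5.8, -0.1]), array([ 8.5, 19.7]), 9.4) 0.1107
head 197 [251. 195.] (array([-9.3, -2.3]), array([ 9.3, 19.8]), 8.1) 0.1108
blade 97 (array([ 0.3, -0.5]), array([13.7,  1. ]), 89.7) [-0.0002 -0.0073  0.0555] [0.0009 0.0064 0.067 ]
all heads (array([-2. , -1.3]), array([24.2, 19.8]), 8.4)
```

Cam b is at about 88°. Next I'll return the driver to the stand.

```bash
python3 -m handwheel '[[0,0,0,0,0,7,1],[0,0,0,0,0,7,1],[0,0,0,0,0,7,1],[0,0,0,0,0,7,1],[0,0,0,0,0,7,1],[0,0,0,0,0,7,1],[0,0,0,0,0,7,1],[0,0,0,0,0,7,1]]';python3 -m handwheel '[[0,0,0,0,0,7,1],[0,0,0,0,0,7,1],[0,0,0,0,0,5,1],[-0.0355,-0.0019,0,0,0,0,1],[-0.0355,-0.0019,0,0,0,0,1],[-0.0355,-0.0019,0,0,0,0,1],[-0.0355,-0.0019,0,0,0,0,1],[-0.0355,-0.0019,0,0,0,0,1]]'; python3 -m handwheel '[[-0.0355,-0.0019,0,0,0,0,1],[-0.0355,-0.0019,0,0,0,0,1],[0,0,0.03,0,0,0,1],[0,0,0.03,0,0,0,1],[0,0,0,0,0,0,1],[0,0,0,0,0,0,1],[0,0,0,0,0,0,1],[0,0,0,0,0,0,1]]'
python3 - <<'E'
from workcell import r
from h import *
s,c,P=wrist(r);print(s["position"].round(4),s["orientation"].round(2),s["q"][5].round(1))
X,Y,Z=np.moveaxis(P,-1,0);k=(abs(X-.409)<.07)&(abs(Y+.223)<.07)&(abs(Z-.07)<.004);p=P[k];print(k.sum(),rect(p))
E
```

```text
clock: 15.75
position: [0.6233, -0.0964, 0.2375]
orientation: [-179.9, 0.0, 52.1]
ft_force: [1.0, 0.8, -1.0]
gripper_width: 0.0271
grip_force: 61.5
clock: 16.42
position: [0.4685, -0.1867, 0.2377]
orientation: [-179.9, 0.1, 33.5]
ft_force: [0.0, -0.4, -1.2]
gripper_width: 0.0273
grip_force: 61.5
clock: 17.08
position: [0.4107, -0.2232, 0.1808]
orientation: [179.9, -0.1, 33.5]
ft_force: [0.4, -0.2, -1.9]
gripper_width: 0.0276
grip_force: 61.5
[ 0.4107 -0.2232  0.1808] [ 1.7986e+02 -6.0000e-02  3.3510e+01] 110.2
3908 (array([ 408.4, -223.1]), array([60.7, 60.4]), 75.1)
```

```bash
python3 -m handwheel '[[-0.001,-0.0015,0,0,0,0,1],[0,0,0.03,0,0,0,1],[0,0,0.03,0,0,0,1],[0,0,0.02,0,0,0,1],[0,0,0.01,0,0,0,1],[0,0,0.007,0,0,0,1],[0,0,0,0,0,0,1],[0,0,0,0,0,0,1]]'
```

```text
clock: 17.8
position: [0.4086, -0.2225, 0.0832]
orientation: [179.9, -0.0, 33.5]
ft_force: [-0.5, -0.3, -1.4]
gripper_width: 0.0272
grip_force: 61.6
```

```bash
python3 -m handwheel '[[0,0,0,0,0,0,0.6],[0,0,0,0,0,0,0],[0,0,0,0,0,0,0],[0,0,0,0,0,0,0],[0,0,0,0,0,0,0],[0,0,-0.03,0,0,0,0],[0,0,-0.04,0,0,0,0],[0,0,-0.04,0,0,0,0]]';python3 -m handwheel '[[0,0,-0.04,0,0,0,0],[0,0,-0.04,0,0,0,0],[0,0,-0.04,0,0,0,0],[0,0,0,0,0,0,0],[0,0,0,0,0,0,0],[0,0,0,0,0,0,0]]'
python3 - <<'E'
from workcell import r
from h import *
s,c,P=wrist(r);print(s["position"].round(4),s["orientation"].round(2))
X,Y,Z=np.moveaxis(P,-1,0);m=(abs(X-.409)<.07)&(abs(Y+.223)<.07)
for a,b in((.066,.074),(.119,.1285),(.129,.14)):
    k=m&(Z>a)&(Z<b);p=P[k];print(k.sum(),rect(p),np.median(p[:,2]))
k=(abs(X-.58)<.12)&(abs(Y+.27)<.12)&(Z<.012)&(Z>-.005)&(c["color"].max(-1)<45);p=P[k];print("mat",k.sum(),rect(p))
E
```

```text
clock: 18.47
position: [0.4065, -0.2211, 0.1927]
orientation: [-179.8, 0.1, 33.5]
ft_force: [1.2, -0.3, -0.3]
gripper_width: 0.0855
grip_force: 0.0
clock: 18.97
position: [0.4077, -0.2221, 0.312]
orientation: [180.0, 0.0, 33.5]
ft_force: [-0.8, 0.2, -0.3]
gripper_width: 0.0855
grip_force: 0.0
[ 0.4077 -0.2221  0.312 ] [179.99   0.    33.48]
1535 (array([ 408.5, -223. ]), array([60.4, 60.2]), 75.1) 0.06983852627917814
140 (array([ 408.5, -223.2]), array([27.7, 26.6]), 34.1) 0.12759144558765131
482 (array([ 408.3, -223.3]), array([25.9, 26.3]), 33.9) 0.1337257399548112
mat 10826 (array([ 588.4, -272.9]), array([148. , 127.6]), 5.2)
```

The driver is back in the stand at (0.4083, -0.2233). The mat is near (0.588, -0.273). On to the cover.

```bash
python3 -m handwheel '[[0.0345,-0.0066,0,0,0,0,0],[0.0345,-0.0066,0,0,0,0,0],[0.0345,-0.0066,0,0,0,0,0],[0.0345,-0.0066,0,0,0,0,0],[0.0345,-0.0066,0,0,0,0,0],[0.0345,-0.0066,0,0,0,0,0],[0.0345,-0.0066,0,0,0,0,0],[0.0345,-0.0066,0,0,0,0,0]]';python3 -m handwheel '[[0,0,0,0,0,-7,0],[0,0,0,0,0,-7,0],[0,0,0,0,0,-7,0],[0,0,0,0,0,-7,0],[0,0,0,0,0,-7,0],[0,0,0,0,0,-7,0],[0,0,0,0,0,-7,0],[0,0,0,0,0,-7,0]]'; python3 -m handwheel '[[0,0,0.01,0,0,-7,0],[0,0,0.02,0,0,-5,0],[0,0,0.02,0,0,0,0],[0,0,0,0,0,0,0],[0,0,0,0,0,0,0],[0,0,0,0,0,0,0]]'
cat > bar.py <<'E'
from workcell import r
from h import *
s,c,P=wrist(r);print(s["position"].round(4),s["orientation"].round(2),s["q"][5].round(1))
Rw=R.from_euler("xyz",s["orientation"],degrees=True).as_matrix()
X,Y,Z=np.moveaxis(P,-1,0);A=(abs(X-.609)<.12)&(abs(Y+.025)<.13)
for nm,a,b in(("cover",.1135,.1175),("bar",.1455,.1495),("cams",.126,.131)):
    k=(A&(Z>a)&(Z<b)).astype(np.uint8);n,l,st,ce=cv2.connectedComponentsWithStats(k)
    for i in range(1,n):
        if st[i,4]>60: p=P[l==i];q=rect(p);d=np.append(q[0]/1000-s["position"][:2],0)@Rw;print(nm,st[i,4],q,np.median(p[:,2]).round(4),"tool",d[:2].round(4))
cv2.imwrite("pics/bar.png",c["color"][:,:,::-1])
E
python3 bar.py
```

```text
clock: 19.68
position: [0.6088, -0.0241, 0.3098]
orientation: [-179.8, 0.2, 33.5]
ft_force: [0.9, -0.7, 0.1]
gripper_width: 0.0854
grip_force: 0.0
clock: 20.35
position: [0.6078, -0.0256, 0.3097]
orientation: [-179.7, -0.0, 89.8]
ft_force: [-0.1, -0.9, -0.5]
gripper_width: 0.0853
grip_force: 0.0
clock: 20.85
position: [0.6084, -0.0257, 0.2621]
orientation: [-179.9, -0.0, 101.5]
ft_force: [0.2, -0.9, 0.1]
gripper_width: 0.085
grip_force: 0.0
[ 0.6084 -0.0257  0.2621] [-1.7993e+02 -2.0000e-02  1.0146e+02] 70.2
cover 9097 (array([608.9, -23.5]), array([ 80.1, 119.6]), 11.1) 0.1149 tool [0.0021 0.0009]
cover 68 (array([559.6,   4.2]), array([ 4. , 25.3]), 10.1) 0.1142 tool [ 0.039  -0.0419]
cover 247 (array([648.9,  -1.2]), array([ 4.1, 69.4]), 10.9) 0.1142 tool [0.016  0.0445]
cover 62 (array([565.8, -29.1]), array([ 3.9, 18.5]), 8.6) 0.114 tool [ 0.0051 -0.0425]
cover 124 (array([571.8, -59.6]), array([ 4.1, 42.1]), 10.9) 0.1141 tool [-0.0259 -0.0426]
cover 83 (array([658.4, -50.6]), array([ 4.2, 27.5]), 11.0) 0.1142 tool [-0.0343  0.044 ]
cover 63 (array([627.9, -83.3]), array([33.9,  2.5]), 9.2) 0.114 tool [-0.0603  0.0076]
bar 1007 (array([609. , -23.6]), array([12.8, 61.6]), 11.1) 0.1467 tool [0.0019 0.001 ]
cams 219 (array([594.5,  58.2]), array([20. ,  8.7]), 2.0) 0.1278 tool [0.085 0.003]
cams 210 (array([594.9,  43.4]), array([19.7,  8.7]), 0.5) 0.1278 tool [0.0704 0.0005]
cams 129 (array([622.3, -90.6]), array([19.4,  8.2]), 7.5) 0.1278 tool [-0.0664  0.0007]
cams 150 (array([ 624.8, -105.6]), array([18.6,  9. ]), 10.3) 0.1277 tool [-0.0816  0.0002]
```

View pics/bar.png

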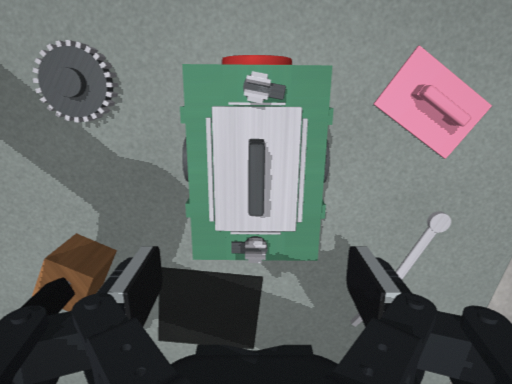

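Both cam wings, at (262,89) and (250,247), are clear of the cover edge: a is at about 80° and b at about 88°. I'll grasp the bar.

```bash
python3 -m handwheel '[[0.002,0.001,0.03,0,0,0,0],[0,0,0.03,0,0,0,0],[0,0,0.03,0,0,0,0],[0,0,0.03,0,0,0,0],[0,0,0.018,0,0,0,0],[0,0,0,0,0,0,0],[0,0,0,0,0,0,0],[0,0,0,0,0,0,0]]' 70; python3 -m handwheel '[[0,0,0,0,0,0,1],[0,0,0,0,0,0,1],[0,0,0,0,0,0,1],[0,0,0,0,0,0,1],[0,0,0,0,0,0,1],[0,0,0,0,0,0,1],[0,0,0,0,0,0,1],[0,0,0,0,0,0,1]]' 70;  python3 -m handwheel '[[0,0,-0.01,0,0,0,1],[0,0,-0.01,0,0,0,1],[0,0,-0.03,0,0,0,1],[0,0,-0.03,0,0,0,1],[0,0,-0.03,0,0,0,1],[0,0,0,0,0,0,1],[0,0,0,0,0,0,1]]'
```

```text
clock: 21.57
position: [0.611, -0.0239, 0.1266]
orientation: [179.8, 0.1, 101.5]
ft_force: [0.5, -0.2, 0.4]
gripper_width: 0.0854
grip_force: 0.0
clock: 22.23
position: [0.6097, -0.0236, 0.1247]
orientation: [180.0, 0.0, 101.5]
ft_force: [-1.1, 0.1, 2.6]
gripper_width: 0.0125
grip_force: 70.7
clock: 22.82
position: [0.6108, -0.0238, 0.2363]
orientation: [179.8, 0.1, 101.5]
ft_force: [1.0, 0.2, -5.5]
gripper_width: 0.0121
grip_force: 69.8
```

```bash
python3 -m handwheel '[[0,0,0,0,0,6,1],[-0.0351,-0.0068,0,0,0,0,1],[-0.0351,-0.0068,0,0,0,0,1],[-0.0351,-0.0068,0,0,0,0,1],[-0.0351,-0.0068,0,0,0,0,1],[-0.0351,-0.0068,0,0,0,0,1],[-0.0351,-0.0068,0,0,0,0,1],[-0.0351,-0.0068,0,0,0,0,1]]';python3 -m handwheel '[[0,0,0.04,0,0,0,1],[0,0,0.04,0,0,0,1],[0,0,0.04,0,0,0,1],[0,0,0.04,0,0,0,1],[0,0,0.03,0,0,0,1],[0,0,0,0,0,0,1],[0,0,0,0,0,0,1],[0,0,0,0,0,0,1]]'
```

```text
clock: 23.48
position: [0.5837, -0.2736, 0.2313]
orientation: [-179.8, -0.2, 95.5]
ft_force: [1.1, 0.4, -4.2]
gripper_width: 0.0127
grip_force: 69.7
clock: 24.15
position: [0.5858, -0.2729, 0.0451]
orientation: [180.0, 0.0, 95.5]
ft_force: [-0.3, -0.6, -4.5]
gripper_width: 0.0125
grip_force: 69.7
```

```bash
python3 -m handwheel '[[0,0,0.012,0,0,0,1],[0,0,0.008,0,0,0,1],[0,0,0.004,0,0,0,1],[0,0,0.002,0,0,0,1],[0,0,0,0,0,0,1],[0,0,0,0,0,0,1],[0,0,0,0,0,0,1]]'
```

```text
clock: 24.73
position: [0.5858, -0.273, 0.019]
orientation: [180.0, 0.0, 95.5]
ft_force: [0.1, -0.1, -4.2]
gripper_width: 0.0124
grip_force: 69.9
```

```bash
python3 -m handwheel '[[0,0,0.001,0,0,0,1],[0,0,0,0,0,0,1],[0,0,0,0,0,0,0.5],[0,0,0,0,0,0,0],[0,0,0,0,0,0,0],[0,0,0,0,0,0,0],[0,0,0,0,0,0,0]]'; python3 -m handwheel '[[0,0,-0.02,0,0,0,0],[0,0,-0.04,0,0,0,0],[0,0,-0.04,0,0,0,0],[0,0,-0.04,0,0,0,0],[0,0,-0.04,0,0,0,0],[0,0,-0.04,0,0,0,0],[0,0,-0.04,0,0,0,0],[0,0,0,0,0,0,0]]'
python3 - <<'E'
from workcell import r
from h import *
s,c,P=wrist(r);print(s["position"].round(4),s["orientation"].round(2))
X,Y,Z=np.moveaxis(P,-1,0);m=(abs(X-.587)<.11)&(abs(Y+.273)<.11)
for a,b in((.007,.012),(.038,.045)):
    k=m&(Z>a)&(Z<b)&(c["color"].max(-1)>(90 if a<.02 else 0));p=P[k];print(k.sum(),rect(p),np.median(p[:,2]))
E
```

```text
clock: 25.32
position: [0.5857, -0.2729, 0.0174]
orientation: [180.0, 0.0, 95.5]
ft_force: [-0.2, 0.5, 0.2]
gripper_width: 0.0723
grip_force: 0.0
clock: 25.98
position: [0.5885, -0.2745, 0.2873]
orientation: [179.3, 0.5, 95.5]
ft_force: [-0.8, -1.2, 0.7]
gripper_width: 0.0851
grip_force: 0.0
[ 0.5885 -0.2745  0.2873] [179.29   0.52  95.48]
4753 (array([ 585.6, -273.4]), array([ 79.9, 119.4]), 5.3) 0.008920369773830261
555 (array([ 585.2, -273.1]), array([12.7, 62.9]), 5.5) 0.040651054570467915
```

The cover lies flat at the centre of the mat. Next is the cartridge, with tool yaw 191° and the fingers closing along the housing's y axis.

```bash
python3 -m handwheel '[[0,0,0,0,0,-6.8,0.45],[0,0,0,0,0,-6.8,0.45],[0,0,0,0,0,-6.8,0.45],[0,0,0,0,0,-6.8,0.45],[0,0,0,0,0,-6.8,0.45],[0,0,0,0,0,-6.8,0.45],[0,0,0,0,0,-6.8,0.45],[0,0,0,0,0,-6.8,0.45]]';python3 -m handwheel '[[0,0,0,0,0,-6.8,0.45],[0,0,0,0,0,-6.8,0.45],[0,0,0,0,0,-6.8,0.45],[0,0,0,0,0,-6.8,0.45],[0,0,0,0,0,-6.8,0.45],[0,0,0,0,0,-6.8,0.45],[-0.0101,0.0343,0,0,0,0,0.45],[-0.0101,0.0343,0,0,0,0,0.45]]';python3 -m handwheel '[[-0.0101,0.0343,0,0,0,0,0.45],[-0.0101,0.0343,0,0,0,0,0.45],[-0.0101,0.0343,0,0,0,0,0.45],[-0.0101,0.0343,0,0,0,0,0.45],[-0.0101,0.0343,0,0,0,0,0.45],[0,0,0.03,0,0,0,0.45],[0,0,0,0,0,0,0.45],[0,0,0,0,0,0,0.45]]'
cat >cart.py <<'E'
from workcell import r
from h import *
s,c,P=wrist(r);print(s["position"].round(4),s["orientation"].round(2),s["q"].round(1),s["gripper_width"])
Rw=R.from_euler("xyz",s["orientation"],degrees=True).as_matrix()
X,Y,Z=np.moveaxis(P,-1,0);A=(abs(X-.609)<.04)&(abs(Y+.0236)<.06)
for a,b in((.097,.103),):
    k=(A&(Z>a)&(Z<b)).astype(np.uint8);n,l,st,ce=cv2.connectedComponentsWithStats(k)
    for i in range(1,n):
        if st[i,4]>30: p=P[l==i];ctr,rad=cv2.minEnclosingCircle((p[:,:2]*1000).astype(np.float32));print(st[i,4],ce[i].round(),np.round(ctr,1),round(rad,1),"tool",(np.append(np.array(ctr)/1000-s["position"][:2],0)@Rw).round(4))
cv2.imwrite("pics/cart.png",c["color"][:,:,::-1])
t=np.load("top.npz");P=cloud(t);X,Y,Z=np.moveaxis(P,-1,0)
k=(abs(X-.58)<.12)&(Y>.1)&(Y<.35)&(Z>.012)&(Z<.04);print("tray",k.sum(),rect(P[k]))
E
python3 cart.py
```

```text
clock: 26.7
position: [0.585, -0.2725, 0.2756]
orientation: [-180.0, -0.1, 150.2]
ft_force: [0.6, 0.4, 0.0]
gripper_width: 0.0467
grip_force: 0.0
clock: 27.37
position: [0.592, -0.2022, 0.2751]
orientation: [179.9, -0.1, -169.5]
ft_force: [1.1, 0.8, 0.5]
gripper_width: 0.0471
grip_force: 0.0
clock: 28.03
position: [0.6081, -0.0232, 0.2444]
orientation: [179.9, -0.4, -169.3]
ft_force: [0.5, 0.1, 1.6]
gripper_width: 0.0472
grip_force: 0.0
[ 0.6081 -0.0232  0.2444] [ 179.9    -0.38 -169.29] [ -8.1  26.   13.2  77.6  -0.  -18.9] 0.04719810650041521
277 [253. 178.] [609.4 -24.2] 9.1 tool [-0.0011 -0.0012 -0.    ]
290 [250. 206.] [622.9 -21.5] 54.7 tool [-0.0148 -0.001  -0.0001]
tray 388 (array([571.8, 284.1]), array([121.4, 121.9]), 10.1)
```

View pics/cart.png

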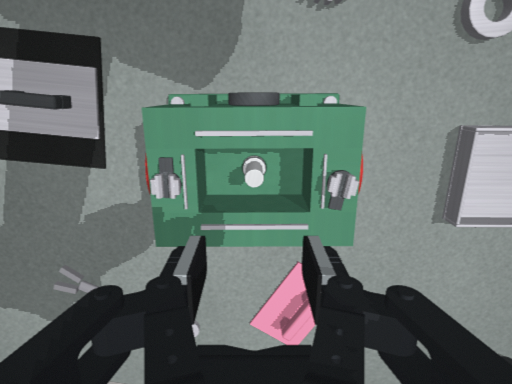

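The cartridge top is at (253,173), centred in the chamber, with the fingers at 47 mm opening. The tray is near (0.572, 0.284). I'll descend and grip.

```bash
python3 -m handwheel '[[-0.001,-0.001,0.04,0,0,0,0.45],[0,0,0.04,0,0,0,0.45],[0,0,0.03,0,0,0,0.45],[0,0,0.03,0,0,0,0.45],[0,0,0.02,0,0,0,0.45],[0,0,0.015,0,0,0,0.45],[0,0,0,0,0,0,0.45],[0,0,0,0,0,0,0.45]]' 40; python3 -m handwheel '[[0,0,0,0,0,0,1],[0,0,0,0,0,0,1],[0,0,0,0,0,0,1],[0,0,0,0,0,0,1],[0,0,0,0,0,0,1],[0,0,0,0,0,0,1]]' 40
```

```text
clock: 28.75
position: [0.6121, -0.0259, 0.0729]
orientation: [-180.0, 0.0, -169.4]
ft_force: [0.7, 0.7, 0.3]
gripper_width: 0.047
grip_force: 0.0
clock: 29.25
position: [0.6133, -0.0238, 0.0746]
orientation: [180.0, 0.2, -169.3]
ft_force: [-0.4, 3.7, 5.4]
gripper_width: 0.0167
grip_force: 39.0
```

```bash
python3 -m handwheel '[[0,0,-0.01,0,0,0,1],[0,0,-0.02,0,0,0,1],[0,0,-0.03,0,0,0,1],[0,0,-0.03,0,0,0,1],[0,0,-0.03,0,0,0,1],[0,0,-0.03,0,0,0,1],[0,0,-0.03,0,0,0,1],[0,0,0,0,0,0,1]]'; python3 -m handwheel '[[-0.0026,0.0387,0,0,0,0,1],[-0.0026,0.0387,0,0,0,0,1],[-0.0026,0.0387,0,0,0,0,1],[-0.0026,0.0387,0,0,0,0,1],[-0.0026,0.0387,0,0,0,0,1],[-0.0026,0.0387,0,0,0,0,1],[-0.0026,0.0387,0,0,0,0,1],[-0.0026,0.0387,0,0,0,0,1]]'; python3 -m handwheel '[[0,0,0,0,0,0,1],[0,0,0,0,0,0,1],[0,0,0,0,0,0,1],[0,0,0,0,0,0,1]]'
cat >tray.py <<'E'
from workcell import r
from h import *
s,c,P=wrist(r);print(s["position"].round(4),s["orientation"].round(2))
Rw=R.from_euler("xyz",s["orientation"],degrees=True).as_matrix();Q=(P-s["position"])@Rw
X,Y,Z=np.moveaxis(P,-1,0);k=(abs(X-.572)<.1)&(abs(Y-.284)<.1)&(Z>.025)&(Z<.035);p=P[k];print("tray",k.sum(),rect(p))
near=np.linalg.norm(Q[...,:2],axis=-1)<.03
for a in np.arange(0,.075,.01):
    k=near&(Q[...,2]>a)&(Q[...,2]<a+.01);p=Q[k]
    if k.sum()>10: print(a.round(3),k.sum(),rect(p),p.max(0).round(4))
cv2.imwrite("pics/tray.png",c["color"][:,:,::-1])
E
python3 tray.py
```

```text
clock: 29.92
position: [0.6144, -0.0253, 0.2603]
orientation: [-179.7, 0.6, -169.3]
ft_force: [1.2, -0.9, -1.1]
gripper_width: 0.0172
grip_force: 39.4
clock: 30.58
position: [0.574, 0.2849, 0.2524]
orientation: [-179.9, -0.0, -169.3]
ft_force: [0.6, 0.1, -1.4]
gripper_width: 0.0166
grip_force: 39.4
clock: 30.92
position: [0.5749, 0.2823, 0.2523]
orientation: [-179.9, -0.0, -169.4]
ft_force: [-1.0, -0.1, -0.9]
gripper_width: 0.0165
grip_force: 39.6
[0.5749 0.2823 0.2523] [-1.7994e+02 -1.0000e-02 -1.6940e+02]
tray 1413 (array([573.3, 280.6]), array([119.8, 120.6]), 10.5)
0.0 249 (array([ 9.7, -1.3]), array([17.1,  6.8]), 85.0) [0.0132 0.0074 0.01  ]
0.01 597 (array([ 9.4, -0.8]), array([24.1, 13.9]), 89.7) [0.0164 0.0113 0.0199]
0.02 224 (array([11.6, -1.4]), array([23. ,  8.8]), 83.5) [0.016  0.0105 0.0299]
0.03 197 (array([11.8, -1.2]), array([23. ,  8.7]), 84.9) [0.0162 0.0107 0.0398]
0.04 167 (array([11.6, -1.3]), array([23.2,  8.8]), 83.3) [0.0162 0.0107 0.05  ]
0.05 156 (array([11.7, -1.2]), array([22.7,  8.4]), 83.8) [0.016  0.0106 0.06  ]
0.06 46 (array([11.9, -0.9]), array([22.5,  8.1]), 84.7) [0.016  0.0107 0.0641]
```

View pics/tray.png

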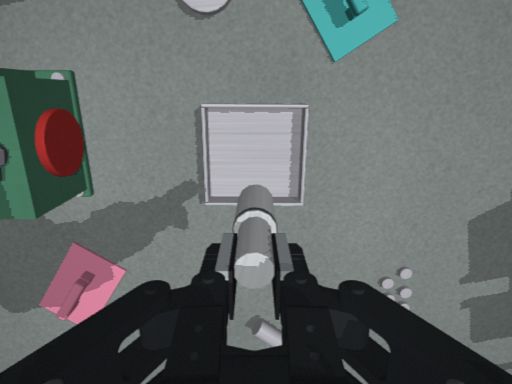

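The cartridge hangs vertically above the tray, which is centred at (255,155) in the image; it projects there because of the camera tilt. I'll lower it.

```bash
python3 -m handwheel '[[0,-0.001,0.04,0,0,0,1],[0,0,0.04,0,0,0,1],[0,0,0.04,0,0,0,1],[0,0,0.03,0,0,0,1],[0,0,0.02,0,0,0,1],[0,0,0.007,0,0,0,1],[0,0,0,0,0,0,1],[0,0,0,0,0,0,1]]';python3 -m handwheel '[[0,0,0,0,0,0,1],[0,0,0,0,0,0,1]]'
```

```text
clock: 31.63
position: [0.5757, 0.282, 0.0763]
orientation: [-180.0, 0.1, -169.4]
ft_force: [-0.2, 1.3, -1.2]
gripper_width: 0.0165
grip_force: 39.6
clock: 31.8
position: [0.5768, 0.283, 0.0777]
orientation: [180.0, 0.2, -169.3]
ft_force: [0.7, -0.1, -1.1]
gripper_width: 0.0165
grip_force: 39.6
```

```bash
python3 -m handwheel '[[0,0,0.004,0,0,0,1],[0,0,0.002,0,0,0,1],[0,0,0,0,0,0,1],[0,0,0,0,0,0,1]]'; python3 -m handwheel '[[0,0,0.001,0,0,0,1],[0,0,0,0,0,0,1],[0,0,0,0,0,0,1]]';python3 -m handwheel '[[0,0,0.001,0,0,0,1],[0,0,0,0,0,0,1],[0,0,0,0,0,0,1]]'
```

```text
clock: 32.13
position: [0.5747, 0.2826, 0.0692]
orientation: [-180.0, -0.0, -169.3]
ft_force: [0.4, 1.1, -2.0]
gripper_width: 0.0165
grip_force: 39.6
clock: 32.38
position: [0.5751, 0.2828, 0.0686]
orientation: [180.0, 0.0, -169.3]
ft_force: [-0.2, 0.0, 2.0]
gripper_width: 0.0169
grip_force: 39.9
clock: 32.63
position: [0.5754, 0.2829, 0.0686]
orientation: [180.0, 0.1, -169.3]
ft_force: [-1.1, -0.1, 6.5]
gripper_width: 0.0165
grip_force: 40.4
```

Contact. I'll release gently, retreat and check.

```bash
python3 -m handwheel '[[0,0,-0.001,0,0,0,1],[0,0,0,0,0,0,1],[0,0,0,0,0,0,0.6],[0,0,0,0,0,0,0.3],[0,0,0,0,0,0,0.3],[0,0,0,0,0,0,0.3],[0,0,-0.01,0,0,0,0.3],[0,0,-0.02,0,0,0,0.3]]'; python3 -m handwheel '[[0,0,-0.04,0,0,0,0.3],[0,0,-0.04,0,0,0,0.3],[0,0,-0.04,0,0,0,0.3],[0.02,0,-0.03,0,0,0,0.3],[0,0,0,0,0,0,0.3],[0,0,0,0,0,0,0.3],[0,0,0,0,0,0,0.3],[0,0,0,0,0,0,0.3]]'
python3 - <<'E'
from workcell import r
from h import *
s,c,P=wrist(r);print(s["position"].round(4),s["orientation"].round(2))
X,Y,Z=np.moveaxis(P,-1,0);A=(abs(X-.573)<.05)&(abs(Y-.281)<.05)
for a,b in((.091,.098),(.05,.056)):
    k=A&(Z>a)&(Z<b);p=P[k];print(k.sum(),cv2.minEnclosingCircle((p[:,:2]*1000).astype(np.float32)) if k.sum() else'',np.median(p[:,2]))
t=r.read_camera("top");P=cloud(t);X,Y,Z=np.moveaxis(P,-1,0);o=cloud(np.load("top.npz"))
for n,x,y,z0,z1 in(("gear",.383,.0155,.005,.04),("bearing",.40,.16,.006,.03),("driver",.4085,-.223,.10,.15)):
    for Pp in(o,P):
        k=(abs(Pp[...,0]-x)<.07)&(abs(Pp[...,1]-y)<.07)&(Pp[...,2]>z0)&(Pp[...,2]<z1);print(n,k.sum(),Pp[k].mean(0).round(4))
E
```

```text
clock: 33.3
position: [0.5727, 0.2818, 0.0962]
orientation: [-179.9, -0.3, -169.3]
ft_force: [-0.6, 0.3, 0.5]
gripper_width: 0.0596
grip_force: 0.0
clock: 33.97
position: [0.5547, 0.2786, 0.2469]
orientation: [-180.0, -0.1, -169.3]
ft_force: [-1.5, 1.1, -0.6]
gripper_width: 0.0597
grip_force: 0.0
[0.5547 0.2786 0.2469] [-1.7997e+02 -1.4000e-01 -1.6933e+02]
255 ((571.0346069335938, 281.6209411621094), 8.81456470489502) 0.09391558487920082
135 ((570.9103393554688, 281.5949401855469), 12.098435401916504) 0.053758695658779554
gear 760 [0.3844 0.018  0.0184]
gear 759 [0.3844 0.0183 0.0184]
bearing 314 [0.3998 0.1968 0.0149]
bearing 315 [0.3997 0.1976 0.0149]
driver 141 [ 0.4073 -0.2175  0.1279]
driver 141 [ 0.4067 -0.2179  0.1277]
```

The cartridge stands upright at the tray's centre with its top at 0.094 m. The gear, bearing and driver are where they should be, so I'm handing in.

```bash
python3 -c "
from workcell import r
print(r.sign_off())"
```

```text
the job is handed in; nothing more can be done
None
```

The job is handed in at about 34 s of the 72 s allowed, and sign-off returned no verdict. By my camera measurements, cam a is at about 80° and cam b at about 88° (both past the 71.6° limit), the screwdriver is upright in its stand, the cover lies flat in the middle of the mat, the cartridge stands upright in the tray, and the bearing and gear were not moved.

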